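# Show the apprentice the ring and its mandrel

## Task

Show the apprentice the next job at the jeweller's bench: press the yellow call button all the way down with the fingertips and let it come up again, then point from above at the ring with the blue stone, fingertips about 2 cm above the stone, and stay there for at least two seconds. Last, point in the same way at the tip of the upright steel ring mandrel and finish the program there, still pointing. Touch none of the rings, the mandrel, the mug or the hammer, and do not dip down to the red or the green stone as if pointing at it.

Things in the scene. Friction and masses are not known exactly. Their poses are not given: they have to be found in the camera images.
- ring_blue: the ring with the blue stone together with its stand, loose, about 150 g: a pale wooden block 44 x 44 mm and 28 mm high, a gold ring (23 mm across) fixed upright in the middle of its top, and on top of the ring a domed blue stone 24 mm across whose top is 52 mm above the bench. Origin: centre of the block's underside; z up
- ring_red: the ring with the red stone together with its stand, loose, about 150 g: a pale wooden block 44 x 44 mm and 28 mm high, a gold ring (23 mm across) fixed upright in the middle of its top, and on top of the ring a domed red stone 24 mm across whose top is 52 mm above the bench. Origin: centre of the block's underside; z up
- ring_green: the ring with the green stone together with its stand, loose, about 150 g: a pale wooden block 44 x 44 mm and 28 mm high, a gold ring (23 mm across) fixed upright in the middle of its top, and on top of the ring a domed green stone 24 mm across whose top is 52 mm above the bench. Origin: centre of the block's underside; z up
- ring_blue_stone (a point): the top of the blue stone, in the middle, 52 mm above the bench
- ring_red_stone (a point): the top of the red stone, in the middle, 52 mm above the bench
- ring_green_stone (a point): the top of the green stone, in the middle, 52 mm above the bench
- mandrel: upright ring mandrel, loose, about 600 g: a bare steel rod that tapers from 25 mm across at the foot to 15 mm at the top, standing on a round brown wooden base 90 mm across and 26 mm high; 200 mm tall in all. Origin: centre of the base's underside; z up
- mandrel_tip (a point): the middle of the mandrel's top end, 200 mm above the bench
- call (a joint): the call button: a yellow round push button 36 mm across in a black round housing (52 mm across, 12 mm high) fixed to the bench, pressed straight down. 0 = up, 0.006 m = fully down; a spring that takes 5 N fully down brings it up again
- call_top (a point): the middle of the yellow button's top face, 22 mm above the bench when up; it moves down with the button
- mug: white ceramic mug, loose, 82 mm across and 90 mm high, one handle to its own +y side, not part of the job. Origin: centre of its underside
- hammer: hammer lying on the bench, loose, 240 mm long along its own x with the head to +x, not part of the job. Origin: underside, near its middle
Not all that is in view belongs to the job. What is meant by the part that bears call is not orange, and is the larger of those in its own colour. Leave any pink look-alike of the ring_red alone.

How it is judged:
By the outcome, as a careful person would: the job done as asked, in the order asked, and still so for the second after the job is handed in, with the robot touching nothing.
It also fails if it takes over 53 s, if anything falls off the work surface, if the arm or the gripper's body presses on something with over 40 N, if the wrist force passes 120 N, or if a joint passes its speed limit or range.

## Robot

A 7-joint arm with a two-finger parallel gripper is mounted at the origin on the work surface. World frame = base frame: x ahead of the robot, y to its left, z up, the work surface at z = 0. Lengths are in m, angles in rad, forces in N, time in s.
With the tool pointing down it reaches from about 0.425 to 0.925 m from the base axis. Payload 6.8 kg.
Tool frame: the origin (TCP) lies between the finger pads, 19 mm behind the fingertips; this is the grasp point; z points along the fingers, y is the line along which they close (so a half turn about z gives the same grasp; the last joint's range is limited). The gripper opens to 85 mm and grips with 20 to 120 N. Pads are 22 mm wide; open, the fingers measure 114 mm over their backs; the gripper's body (76 mm by 85 mm) begins 54 mm behind the grasp point. The pads swing forward as they close: fully open they stand 13 mm farther back than shut.
Start: joints at [1.039, 0.477, 0.022, 1.555, -0.011, 1.109, -0.083], TCP at [0.278, -0.615, 0.25] pointing down, gripper open.
Joint ranges: [-2.96, 2.96], [-0.34, 2.1], [-1.41, 1.46], [0.24, 2.44], [-1.37, 4.51], [0.17, 1.92], [-2.96, 2.96]. Speed limits (rad/s): [2.39, 2.39, 3.14, 3.14, 3.14, 3.14, 3.14].

## Interface

Orientations are given as a unit quaternion [w, x, y, z].
In Python, from station import * gives the robot as it stands.
- The arm moves only by the shell command python3 -m creep 'ROWS' [FORCE]. ROWS is JSON, a list of rows, each a list of 7 numbers: the gripper command: -1 is shut, 1 is fully open, values between are in proportion, then the shift along the world's x, y, z in mm, then the turn, a rotation vector about the world's x, y, z in rad. A call has 1 to 5 rows; each row shifts and turns the commanded pose from where the row before left it; what a row does not reach is not made up. A row lasts 1/8 s, in which the tool goes at most 62.5 mm and 10.7 degrees, less where a joint would pass 70% of its speed; a pose out of reach is approached as far as the arm can. A call is refused whole if a number of a shift passes 62.5 or a number of a turn 0.188, either way. A call with a gripper value outside its range is refused whole. The fingers move at their own pace and stop on an object; FORCE is the grip in N (left out, the last holds). Time passes only in rows, so rows that do not move let the fingers close. It gives the time, the measured TCP pose, the force, the opening and the grip force at its end, in the units of the state.
- get_obs(): the state, without advancing time (a new reading comes with each control period).
- read_camera(name): name is "scene" or "top" or "wrist"; returns (picture, depth): 384x512x3 uint8, red, green, blue; 384x512 float32, m along the optical axis (not along the pixel's ray), 0 where there is no reading.
- camera_params(name): a dict with "intrinsics" (3x3 intrinsics, pixels), "k1" (the pictures are not rectified: a ray, as slopes to the right and down, at radius r is drawn at 1 + k1 r^2 times it, then the intrinsics apply), "cam_to_world" (4x4, takes a point from camera to world coordinates); the wrist camera has in their place "mount" (4x4, takes a point from camera to tool coordinates, whose origin is the TCP and whose axes are the flange's). Camera axes: x right, y up, looking along -z (the intrinsics and any distortion apply to the point x, -y, -z); pixel columns grow to the right and rows downward; lengths in m; the calibration is good to about 2 mm. A picture is of the moment at which its call begins: read the wrist's pose just before it. camera_params takes no time and is no camera call.
- hand_in(): hands the job in; it is judged then, once.
The state is a dict: "t": time; "q": joint angles; "joint_vel": joint speeds; "joint_torque": joint torques, N m; "eef_pos": TCP position; "tool_rot": TCP orientation; "contact_force": force on the tool from outside, world axes, zero at the start; "torque": the same for the moment, N m; "gripper_width": opening from 0.0 (shut) to 1.0 (fully open); "grasp_force": force on a finger pad.
Only numpy, scipy, OpenCV 4.12 (cv2) and the standard library are available. Lean on these libraries where they do the work, as an engineer would, in place of code of your own. Each camera call takes 0.05 s, during which the arm holds its last target. There are 200 camera calls.

## Working session

There is one attempt and no reset: what is moved stays moved. The work goes in short steps, Python scripts to look and compute and a shell command to move; the robot and the scene stay as the last step left them, time stands still between calls to the robot, and variables do not carry over. Pictures are saved under pics/ and viewed, at most 10 in all, crops included, and the job is handed in when it is done.

```bash
mkdir -p pics; cat > h.py <<'E'
import numpy as np, cv2
from station import *
from scipy.spatial.transform import Rotation as R
def shot(n):
    o=get_obs(); p,d=read_camera(n); cv2.imwrite(f'pics/{n}_{o["t"]:.2f}.png',p[:,:,::-1]); np.savez(f'{n}.npz',p=p,d=d,e=o['eef_pos'],r=o['tool_rot']); return o
def world(n,u,v,d=None):
    z=np.load(n+'.npz'); c=camera_params(n)
    K=np.array(c['intrinsics'])
    if 'cam_to_world' in c: T=np.array(c['cam_to_world'])
    else:
        W=np.eye(4); W[:3,:3]=R.from_quat(np.roll(z['r'],-1)).as_matrix(); W[:3,3]=z['e']; T=W@np.array(c['mount'])
    x=cv2.undistortPoints(np.array([[[u,v]]],float),K,np.array([c['k1'],0,0,0,0.]))[0,0]
    if d is None: d=float(np.median(z['d'][int(v)-1:int(v)+2,int(u)-1:int(u)+2]))
    return (T@[x[0]*d,-x[1]*d,-d,1])[:3]
E
python3 - <<'E'
from h import *
for n in('top','scene'): o=shot(n)
print(o)
E
ls pics
```

```text
{'t': 0.05, 'q': array([ 1.03893398,  0.47781209,  0.02233687,  1.55640127, -0.01146065,
        1.10930398, -0.08309266]), 'joint_vel': array([-0.00014943, -0.00137169, -0.0009738 , -0.00146515, -0.00142575,
        0.00119106, -0.00031259]), 'joint_torque': array([ 3.46372719e-03, -5.98306847e+01,  1.61460064e+00, -2.82257169e+01,
        1.26654826e-02,  5.08972909e-03,  4.33153775e-05]), 'eef_pos': array([ 0.27731828, -0.61481652,  0.24903879]), 'tool_rot': array([-8.56791707e-04,  9.77631430e-01,  2.10323512e-01, -2.69833170e-04]), 'contact_force': array([ 0.49833268,  0.21739665, -0.33340859]), 'torque': array([-0.04862978, -0.02589028, -0.06695016]), 'grasp_force': 0.0, 'gripper_width': 1.00252121879731}
scene_0.05.png
top_0.00.png
```

View pics/top_0.00.png

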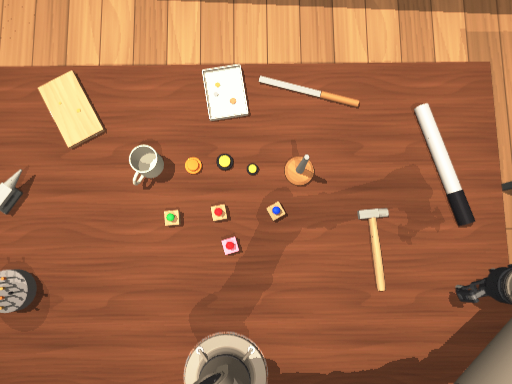

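View pics/scene_0.05.png

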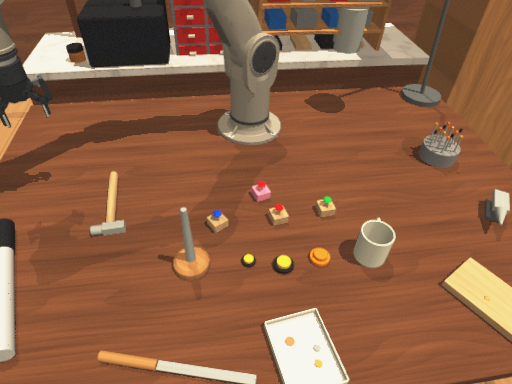

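The top view shows the large yellow button at (225,161), a small yellow one at (252,169) and an orange one at (193,165). The blue stone is at (277,210), the mandrel base at (299,171) and its tip near (307,157). I'll measure these in both views.

```bash
python3 - <<'E'
from h import *
for k,u,v in [('big',225,161),('small',252,169),('blue',277,210),('tip',307,156),('tip',308,155),('base',292,176),('red',219,212),('green',171,217),('mug',146,150),('hammer',374,213)]: print('top',k,world('top',u,v).round(3))
for k,u,v in [('big',284,261),('small',248,260),('blue',217,213),('tip',184,209),('red',279,208)]: print('scene',k,world('scene',u,v).round(3))
a=[]
for n,(x,y,w,h) in (('top',(200,135,120,90)),('scene',(165,195,140,90))):
    p=np.load(n+'.npz')['p'][y:y+h,x:x+w,::-1]; a.append(cv2.resize(p,(w*5,w*5*h//w) if n=='top' else (600,386),interpolation=cv2.INTER_CUBIC))
    # colour centroids
    hs=cv2.cvtColor(np.load(n+'.npz')['p'],cv2.COLOR_RGB2HSV)
    for c,lo,hi in(('yel',(25,150,120),(35,255,255)),('blu',(105,150,80),(130,255,255))):
        m=cv2.inRange(hs,lo,hi); N,_,s,ce=cv2.connectedComponentsWithStats(m)
        for i in range(1,N):
            if 15<s[i,4]<400: print(n,c,s[i,4],ce[i].round(1),world(n,*ce[i]).round(4))
a[0]=cv2.resize(a[0],(600,450))[:, :]
cv2.imwrite('pics/c1.png',a[0])
E
```

```text
top big [ 0.626 -0.003  0.021]
top small [ 0.601 -0.085  0.017]
top blue [ 0.472 -0.157  0.05 ]
top tip [ 0.597 -0.229  0.202]
top tip [ 0.647 -0.259  0.   ]
top base [ 0.577 -0.206  0.024]
top red [0.468 0.012 0.052]
top green [0.455 0.152 0.051]
top mug [0.657 0.231 0.045]
top hammer [ 0.462 -0.447  0.027]
scene big [0.629 0.001 0.022]
scene small [ 0.611 -0.086  0.016]
scene blue [ 0.475 -0.152  0.051]
scene tip [ 0.594 -0.224  0.199]
scene red [0.476 0.016 0.051]
top blu 42 [275.9 209.8] [ 0.472  -0.1537  0.0527]
scene yel 61 [248.5 257.9] [ 0.6027 -0.0834  0.0137]
scene yel 129 [283.6 260.7] [0.6271 0.0009 0.0213]
scene blu 365 [275.4  18.4] [-0.5896  0.1983  0.1876]
scene blu 254 [329.9  16.3] [-0.6075  0.4647  0.1863]
scene blu 39 [216.6 213.3] [ 0.4756 -0.1527  0.0506]
```

View pics/c1.png

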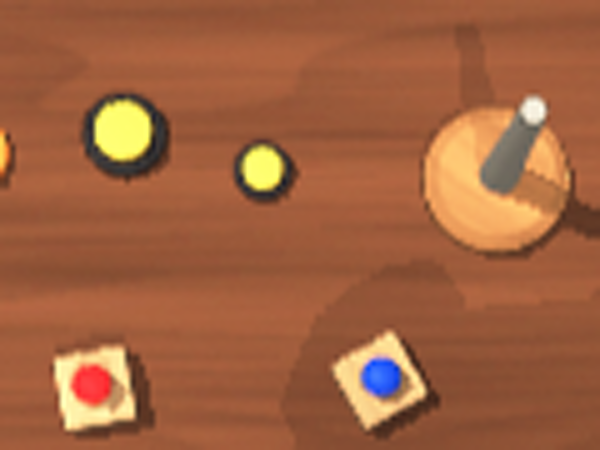

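```bash
python3 -m creep '[[-1,5,10,20,0,0,0],[-1,15,30,25,0,0,0],[-1,22,40,25,0,0,0],[-1,22,40,0,0,0,0],[-1,22,40,0,0,0,0]]' 40; python3 -m creep '[[-1,22,40,0,0,0,0],[-1,22,40,0,0,0,0],[-1,22,40,0,0,0,0],[-1,22,40,0,0,0,0],[-1,22,40,0,0,0,0]]'
```

```text
t: 0.72
eef_pos: [0.3648, -0.4534, 0.322]
tool_rot: [0.001, 0.978, 0.211, 0.001]
contact_force: [0.5, -0.8, 0.8]
gripper_width: 0.005
grasp_force: 0.0
t: 1.35
eef_pos: [0.4743, -0.2533, 0.3216]
tool_rot: [0.001, 0.978, 0.211, 0.001]
contact_force: [0.8, -0.1, 0.4]
gripper_width: -0.001
grasp_force: 0.0
```

```bash
python3 -m creep '[[-1,20,40,0,0,0,0],[-1,20,40,0,0,0,0],[-1,20,40,0,0,0,0],[-1,20,40,0,0,0,0],[-1,20,40,0,0,0,0]]'; python3 -m creep '[[-1,30,40,-20,0,0,0],[-1,23,12,-30,0,0,0],[-1,0,0,-30,0,0,0],[-1,0,0,-30,0,0,0],[-1,0,0,0,0,0,0]]'; python3 -c "
from h import *
print(shot('wrist')['t'])
for n in ('wrist',):
    z=np.load('wrist.npz'); cv2.imwrite('pics/w1.png',z['p'][:,:,::-1])
    hs=cv2.cvtColor(z['p'],cv2.COLOR_RGB2HSV)
    for c,lo,hi in(('yel',(25,150,120),(35,255,255)),('blu',(105,150,80),(130,255,255))):
        m=cv2.inRange(hs,lo,hi); N,_,s,ce=cv2.connectedComponentsWithStats(m)
        for i in range(1,N):
            if 40<s[i,4]: print(n,c,s[i,:].tolist(),ce[i].round(1),world(n,*ce[i]).round(4))
"
```

```text
t: 1.98
eef_pos: [0.574, -0.0533, 0.3216]
tool_rot: [0.0, 0.978, 0.21, 0.001]
contact_force: [1.7, -0.2, -0.4]
gripper_width: -0.001
grasp_force: 0.0
t: 2.6
eef_pos: [0.6251, -0.0029, 0.2089]
tool_rot: [-0.0, 0.978, 0.211, -0.002]
contact_force: [-0.4, 0.5, -0.1]
gripper_width: -0.002
grasp_force: 0.0
2.6
wrist yel [128, 105, 52, 53, 1665] [150.8 131.3] [0.619  0.0986 0.0228]
wrist yel [234, 146, 38, 38, 1120] [252.8 164.6] [0.6288 0.0023 0.0224]
wrist yel [310, 207, 25, 23, 451] [322.1 218. ] [ 0.6064 -0.0829  0.0157]
```

View pics/w1.png

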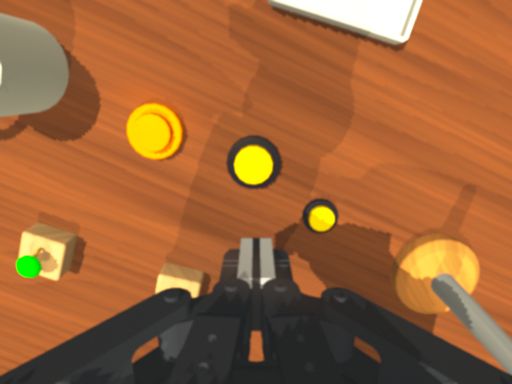

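The wrist view shows the big yellow button at (253,165). It measures (0.629, 0.002, 0.022), which agrees with the fixed cameras. The next move is to centre over it and descend.

```bash
python3 -m creep '[[-1,3,3,-40,0,0,0],[-1,0,0,-50,0,0,0],[-1,0,0,-50,0,0,0],[-1,0,0,-20,0,0,0],[-1,0,0,0,0,0,0]]'; python3 -m creep '[[-1,0,0,-4,0,0,0],[-1,0,0,-3,0,0,0],[-1,0,0,-3,0,0,0],[-1,0,0,-2,0,0,0],[-1,0,0,0,0,0,0]]'
```

```text
t: 3.28
eef_pos: [0.63, -0.0001, 0.0506]
tool_rot: [0.0, 0.978, 0.21, -0.0]
contact_force: [0.3, -0.5, 0.4]
gripper_width: 0.002
grasp_force: 0.0
t: 3.9
eef_pos: [0.6302, -0.0003, 0.0384]
tool_rot: [0.0, 0.978, 0.21, 0.001]
contact_force: [0.2, -0.1, 2.2]
gripper_width: 0.001
grasp_force: 1.4
```

```bash
python3 -m creep '[[-1,0,0,-2,0,0,0],[-1,0,0,-1,0,0,0],[-1,0,0,0,0,0,0]]'; python3 -m creep '[[-1,0,0,-1,0,0,0],[-1,0,0,0,0,0,0]]'
```

```text
t: 4.28
eef_pos: [0.6302, -0.0003, 0.0353]
tool_rot: [0.0, 0.978, 0.21, 0.001]
contact_force: [0.4, -0.5, 4.9]
gripper_width: -0.002
grasp_force: 2.3
t: 4.53
eef_pos: [0.6302, -0.0003, 0.0348]
tool_rot: [0.0, 0.978, 0.21, 0.001]
contact_force: [0.6, 1.0, 9.3]
gripper_width: 0.0
grasp_force: 4.5
```

```bash
python3 -m creep '[[-1,0,0,-1,0,0,0],[-1,0,0,0,0,0,0],[-1,0,0,8,0,0,0],[-1,0,0,20,0,0,0],[-1,0,0,40,0,0,0]]'; python3 -m creep '[[-1,0,0,55,0,0,0],[-1,-20,-20,55,0,0,0],[-1,-35,-34,45,0,0,0],[-1,-35,-35,20,0,0,0],[-1,0,0,0,0,0,0]]';  python3 -c "
from h import *
shot('wrist')
c=camera_params('wrist')['mount']; print(np.array(c).round(3))
z=np.load('wrist.npz'); cv2.imwrite('pics/w2.png',z['p'][:,:,::-1]); shot('top'); print(world('top',224.6,161))
m=R.from_quat(np.roll(z['r'],-1)).as_matrix()@np.array(c)[:3,3]; print('cam offset world',m.round(3))"
```

```text
t: 5.15
eef_pos: [0.6273, -0.0003, 0.1002]
tool_rot: [-0.0, 0.978, 0.21, -0.003]
contact_force: [0.6, 0.5, 0.5]
gripper_width: -0.0
grasp_force: 0.0
t: 5.78
eef_pos: [0.5395, -0.0909, 0.2756]
tool_rot: [0.001, 0.978, 0.207, 0.0]
contact_force: [0.1, -0.0, -0.1]
gripper_width: -0.001
grasp_force: 0.0
[[-0.     0.957  0.29   0.074]
 [ 1.     0.     0.    -0.   ]
 [ 0.     0.29  -0.957 -0.124]
 [ 0.     0.     0.     1.   ]]
[ 0.6257903  -0.00223302  0.02247015]
cam offset world [0.067 0.03  0.124]
```

View pics/w2.png

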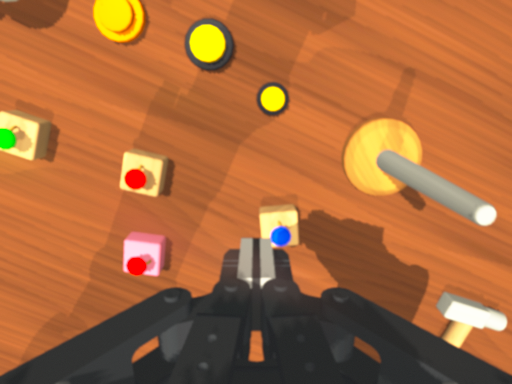

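The wrist view shows the blue stone at (281,236) and the mandrel tip at (485,214). The button is back up at z = 0.0225.

```bash
python3 -c "
from h import *
print(world('wrist',281,235),world('wrist',485,214),world('wrist',210,43),get_obs()['eef_pos'])"
```

```text
[ 0.47702673 -0.1493693   0.05251005] [ 0.59702493 -0.22369616  0.20012555] [ 6.29002570e-01 -5.80709036e-04  2.28849546e-02] [ 0.5410037  -0.08725098  0.27376623]
```

```bash
python3 -m creep '[[-1,-22,-22,0,0,0,0],[-1,-22,-22,0,0,0,0],[-1,-21,-20,-10,0,0,0],[-1,0,0,-40,0,0,0],[-1,0,0,-40,0,0,0]]'; python3 -m creep '[[-1,0,0,-40,0,0,0],[-1,0,0,-30,0,0,0],[-1,0,0,-15,0,0,0],[-1,0,0,0,0,0,0],[-1,0,0,0,0,0,0]]'; python3 -c "
from h import *
shot('wrist');print(get_obs()['eef_pos'])
z=np.load('wrist.npz'); a=z['p'][:,:,::-1]; shot('scene'); b=np.load('scene.npz')['p'][170:270,160:290,::-1]
cv2.imwrite('pics/w3.png',np.hstack([cv2.resize(a,(400,300)),cv2.resize(b,(390,300),interpolation=cv2.INTER_CUBIC)]))"
```

```text
t: 6.5
eef_pos: [0.477, -0.1501, 0.182]
tool_rot: [-0.0, 0.977, 0.211, 0.0]
contact_force: [-0.1, 0.1, -0.9]
gripper_width: -0.002
grasp_force: 0.0
t: 7.12
eef_pos: [0.4775, -0.1511, 0.0993]
tool_rot: [0.0, 0.978, 0.211, 0.001]
contact_force: [-0.3, -0.2, 0.7]
gripper_width: -0.004
grasp_force: 0.0
[ 0.47762291 -0.15132447  0.09945902]
```

View pics/w3.png

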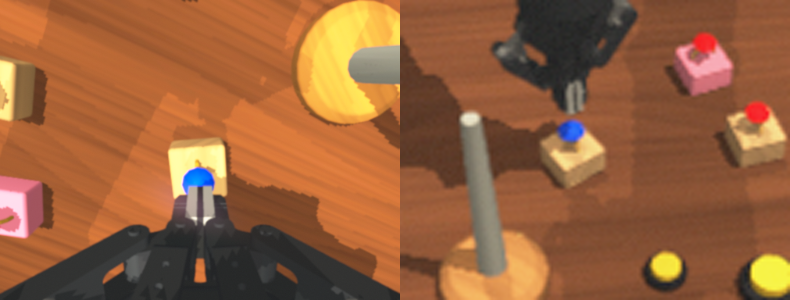

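The fingertips are directly over the blue stone in both views. I'll lower 8 mm and hold for about 3 s.

```bash
python3 -m creep '[[-1,-2,-1,-4,0,0,0],[-1,0,0,-4,0,0,0],[-1,0,0,0,0,0,0],[-1,0,0,0,0,0,0],[-1,0,0,0,0,0,0]]'; for i in 1 2 3 4; do python3 -m creep '[[-1,0,0,0,0,0,0],[-1,0,0,0,0,0,0],[-1,0,0,0,0,0,0],[-1,0,0,0,0,0,0],[-1,0,0,0,0,0,0]]'|head -2; done
python3 -m creep '[[-1,0,0,0,0,0,0],[-1,0,0,0,0,0,0],[-1,0,0,0,0,0,0],[-1,0,0,0,0,0,0],[-1,0,0,0,0,0,0]]'
```

```text
t: 7.85
eef_pos: [0.4747, -0.1523, 0.0904]
tool_rot: [0.0, 0.978, 0.21, 0.0]
contact_force: [-0.1, -0.9, 0.4]
gripper_width: 0.002
grasp_force: 0.0
t: 8.48
eef_pos: [0.4746, -0.1523, 0.0904]
t: 9.1
eef_pos: [0.4746, -0.1523, 0.0904]
t: 9.72
eef_pos: [0.4746, -0.1523, 0.0904]
t: 10.35
eef_pos: [0.4746, -0.1523, 0.0904]
t: 10.98
eef_pos: [0.4746, -0.1523, 0.0903]
tool_rot: [-0.0, 0.978, 0.21, -0.0]
contact_force: [-0.0, 0.6, 0.0]
gripper_width: -0.001
grasp_force: 0.0
```

```bash
python3 -m creep '[[-1,0,0,30,0,0,0],[-1,0,0,50,0,0,0],[-1,0,0,50,0,0,0],[-1,0,0,50,0,0,0],[-1,0,0,40,0,0,0]]'|head -2; python3 -m creep '[[-1,30,-18,0,0,0,0],[-1,41,-25,0,0,0,0],[-1,35,-21,0,0,0,0],[-1,15,-9,0,0,0,0],[-1,0,0,0,0,0,0]]'; python3 -c "
from h import *
shot('wrist');print(get_obs()['eef_pos'])
z=np.load('wrist.npz'); a=z['p'][:,:,::-1]; shot('scene'); b=np.load('scene.npz')['p'][130:285,120:322,::-1]
cv2.imwrite('pics/w4.png',np.hstack([cv2.resize(a,(400,300)),cv2.resize(b,(390,300),interpolation=cv2.INTER_CUBIC)]))"
```

```text
t: 11.6
eef_pos: [0.4747, -0.1523, 0.3126]
t: 12.22
eef_pos: [0.596, -0.2258, 0.3095]
tool_rot: [-0.0, 0.978, 0.21, -0.0]
contact_force: [0.5, -0.4, 0.3]
gripper_width: 0.001
grasp_force: 0.0
[ 0.59537896 -0.22513599  0.30977746]
```

View pics/w4.png

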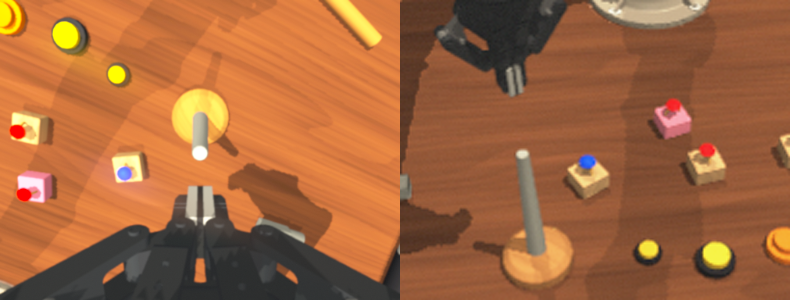

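The left half (wrist) shows the tip at (200,153), in line with the fingers. In the scene half it lies below the fingertips along the camera's perspective. I'll check it numerically and descend.

```bash
python3 -c "
from h import *
print(world('wrist',200*1.28,153*1.28))"; python3 -m creep '[[-1,0,0,-25,0,0,0],[-1,0,0,-25,0,0,0],[-1,0,0,-10,0,0,0],[-1,0,0,0,0,0,0],[-1,0,0,0,0,0,0]]'|head -2
```

```text
[ 0.59615588 -0.22553913  0.20041144]
t: 12.95
eef_pos: [0.5961, -0.2253, 0.2517]
```

Tip measured at (0.5962, -0.2255, 0.2004), so the tool is centred on it.

```bash
python3 -m creep '[[-1,0,0,-8,0,0,0],[-1,0,0,-4,0,0,0],[-1,0,0,0,0,0,0],[-1,0,0,0,0,0,0],[-1,0,0,0,0,0,0]]'; for i in 1 2 3 4; do python3 -m creep '[[-1,0,0,0,0,0,0],[-1,0,0,0,0,0,0],[-1,0,0,0,0,0,0],[-1,0,0,0,0,0,0],[-1,0,0,0,0,0,0]]'|head -2; done; python3 -c "
from h import *
shot('wrist');shot('scene'); a=np.load('wrist.npz')['p'][:,:,::-1]; b=np.load('scene.npz')['p'][130:285,120:322,::-1]
cv2.imwrite('pics/w5.png',np.hstack([cv2.resize(a,(400,300)),cv2.resize(b,(390,300),interpolation=cv2.INTER_CUBIC)]))"
```

```text
t: 13.58
eef_pos: [0.5958, -0.2253, 0.2385]
tool_rot: [0.0, 0.978, 0.21, 0.0]
contact_force: [-0.9, 0.5, -0.5]
gripper_width: -0.002
grasp_force: 0.0
t: 14.2
eef_pos: [0.5956, -0.2253, 0.2384]
t: 14.82
eef_pos: [0.5956, -0.2253, 0.2384]
t: 15.45
eef_pos: [0.5956, -0.2253, 0.2384]
t: 16.08
eef_pos: [0.5956, -0.2253, 0.2384]
```

View pics/w5.png

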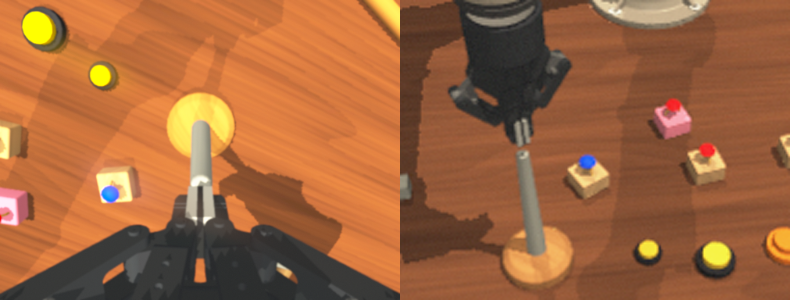

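The shut fingertips are right above the mandrel tip with a clear gap, at (523,148) in the scene half, and nothing has been disturbed.

```bash
python3 -c "
from station import *
print(hand_in())"
```

```text
the job is handed in; nothing more can be done
None
```

I pressed the yellow call button fully and let it come back up, pointed at the blue stone from about 2 cm for over 3 s, and handed in at about 16 s still pointing 2 cm above the mandrel tip, with no contact felt or seen on anything but the button.

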